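Pack the seventh cup into the spice tin

ROBOT

A 6-joint arm with a two-finger parallel gripper is mounted at the origin on a cart in front of the work surface, level with it; the furniture and walls round the work are solid. World frame = base frame: x ahead of the robot, y to its left, z up, the work surface at z = 0. Lengths are in mm, angles in rad, forces in N, time in s.
With the tool pointing down it reaches from about 375 to 900 mm from the base axis. Payload 3.1 kg.
Tool frame: the origin (TCP) lies on the centre line of the jaws, within the pads' length; the fingertips stand 25 mm ahead of it and the grasp point (between the pads) lies 6 mm ahead of it; z points along the fingers, y is the line along which they close (so a half turn about z gives the same grasp; the last joint's range is limited). The gripper opens to 87 mm and grips with 3 to 60 N. Pads are 19 mm wide; open, the fingers measure 117 mm over their backs; the gripper's body (75 mm by 190 mm) begins 51 mm behind the grasp point.
Start: joints at [1.107, 0.527, 1.433, -0, 1.181, -0.178], TCP at [175.563, 599.812, 247.548] pointing down, gripper open.
Joint ranges: [-3.08, 3.08], [-0.75, 2.2], [0.22, 2.44], [-1.43, 4.57], [0, 2.65], [-2.85, 2.85]. Speed limits (rad/s): [2.79, 2.79, 3.14, 3.14, 3.14, 3.14].

INTERFACE

Orientations are given as [roll, pitch, yaw] about the fixed x, y, z axes, in that order (R = Rz(yaw) Ry(pitch) Rx(roll)).
In Python, from station import arm gives the robot as it stands. The module is installed in compiled form; this text tells all that it offers.
- The arm moves only by the shell command python3 -m creep 'ROWS' [FORCE]. ROWS is JSON, a list of rows, each a list of 3 entries, a list of its own where there are three numbers: the shift along the tool's x, y, z in m, then the turn, a rotation vector about the tool's x, y, z in degrees, then the finger opening in m, from 0 to 0.087. In form: [[[tx, ty, tz], [wx, wy, wz], claw], ...]. A call has 1 to 20 rows; each row is the pose to reach, as a shift and turn from the pose commanded when the call began, along the tool's axes at that moment; what a row does not reach only later rows make up. A row lasts 1/12 s, in which the tool goes at most 41.7 mm and 7.16 degrees, less where a joint would pass 70% of its speed; a pose out of reach is approached as far as the arm can. A call with a gripper value outside its range is refused whole. The fingers move at their own pace and stop on an object; FORCE is the grip in N (left out, the last holds). Time passes only in rows, so rows that repeat a pose let the fingers close. It gives the time, the measured TCP pose, the force, the opening and the grip force at its end, in the units of the state.
- arm.read_state(): the state, without advancing time (a new reading comes with each control period).
- arm.get_image(name): name is "scene" or "top"; returns (picture, depth): 400x640x3 uint8, blue, green, red; 400x640 float32, mm along the optical axis (not along the pixel's ray), 0 where there is no reading.
- arm.camera_model(name): a dict with "fx", "fy", "cx", "cy" (pixels), "distortion" ([k1, k2, p1, p2, k3] as OpenCV has them; the pictures are not rectified), "R" (3x3) and "t" (3): a world point X has camera coordinates R X + t. Camera axes: x right, y down, z forward; pixel columns grow to the right and rows downward; lengths in mm; the calibration is good to about 2 mm. A picture is of the moment at which its call begins. camera_model takes no time and is no camera call.
- arm.hand_in(): hands the job in; it is judged then, once.
The state is a dict: "time_s": time; "q": joint angles; "dq": joint speeds; "joint_efforts": joint torques, N m; "position": TCP position; "orientation": TCP orientation; "wrist_force": force on the tool from outside, world axes, zero at the start; "wrist_torque": the same for the moment, N m; "gripper_width": finger opening in mm; "grip_force": force on a finger pad.
Only numpy, scipy, OpenCV 4.12 (cv2) and the standard library are available. Lean on these libraries where they do the work, as an engineer would, in place of code of your own. Each camera call takes 0.05 s, during which the arm holds its last target. There are 200 camera calls.

TASK

The round spice tin should hold seven cups, one in the middle and six round it, but the six in it are spread out and leave no room. Without lifting any of these six out, slide them together along the tin's floor until one full gap opens, then put the seventh cup from the worktop into that gap so that all seven stand flat on the tin's floor. Keep the cups upright, and leave the onion, garlic, lemon, teaspoon and fish tin where they are.

Things in the scene. Friction and masses are not known exactly. Their poses are not given: they have to be found in the camera images.
- spice_tin: open round steel tin, fixed to the worktop: inside diameter 150 mm, wall 4 mm thick, floor 3 mm thick, rim 24 mm above the worktop. Origin: centre of its underside, on the worktop; z up; its yaw means nothing. At the start one cup stands in the middle and five round the wall. It holds seven cups in one layer, one in the middle and six round it, with only 3 mm of radial play in all.
- cup1: plain steel spice cup, lid fixed on (rigid, 0.08 to 0.16 kg): round body 48 mm in diameter, lid top 28 mm above the underside, foot bevelled; on the lid's middle an upright dark round knob 16 mm in diameter, 16 mm tall (top at 44 mm). Origin: centre of the underside; z up the knob. Starts on the tin's floor (place varies), sliding easily. All seven cups are alike.
- cup2: plain steel spice cup, lid fixed on (rigid, 0.08 to 0.16 kg): round body 48 mm in diameter, lid top 28 mm above the underside, foot bevelled; on the lid's middle an upright dark round knob 16 mm in diameter, 16 mm tall (top at 44 mm). Origin: centre of the underside; z up the knob. Starts on the tin's floor (place varies), sliding easily. All seven cups are alike.
- cup3: plain steel spice cup, lid fixed on (rigid, 0.08 to 0.16 kg): round body 48 mm in diameter, lid top 28 mm above the underside, foot bevelled; on the lid's middle an upright dark round knob 16 mm in diameter, 16 mm tall (top at 44 mm). Origin: centre of the underside; z up the knob. Starts on the tin's floor (place varies), sliding easily. All seven cups are alike.
- cup4: plain steel spice cup, lid fixed on (rigid, 0.08 to 0.16 kg): round body 48 mm in diameter, lid top 28 mm above the underside, foot bevelled; on the lid's middle an upright dark round knob 16 mm in diameter, 16 mm tall (top at 44 mm). Origin: centre of the underside; z up the knob. Starts on the tin's floor (place varies), sliding easily. All seven cups are alike.
- cup5: plain steel spice cup, lid fixed on (rigid, 0.08 to 0.16 kg): round body 48 mm in diameter, lid top 28 mm above the underside, foot bevelled; on the lid's middle an upright dark round knob 16 mm in diameter, 16 mm tall (top at 44 mm). Origin: centre of the underside; z up the knob. Starts on the tin's floor (place varies), sliding easily. All seven cups are alike.
- cup6: plain steel spice cup, lid fixed on (rigid, 0.08 to 0.16 kg): round body 48 mm in diameter, lid top 28 mm above the underside, foot bevelled; on the lid's middle an upright dark round knob 16 mm in diameter, 16 mm tall (top at 44 mm). Origin: centre of the underside; z up the knob. Starts on the tin's floor (place varies), sliding easily. All seven cups are alike.
- cup7: plain steel spice cup, lid fixed on (rigid, 0.08 to 0.16 kg): round body 48 mm in diameter, lid top 28 mm above the underside, foot bevelled; on the lid's middle an upright dark round knob 16 mm in diameter, 16 mm tall (top at 44 mm). Origin: centre of the underside; z up the knob. At the start this one stands on the bare worktop beside the tin.
- garlic: bystander on the worktop: garlic bulb, 60 mm. Origin: centre of its underside as built.
- onion: bystander on the worktop: onion, 79 mm. Origin: centre of its underside as built.
- lemon: bystander on the worktop: lemon, 71 mm long. Origin: centre of its underside as built.
- teaspoon: bystander on the worktop: steel teaspoon, 130 mm long, lying flat. Origin: centre of its underside as built.
- sardine_tin: bystander on the worktop: flat oblong fish tin, 63 x 105 x 25 mm, lying flat. Origin: centre of its underside as built.
There are look-alikes about, which are no part of the job. What is shaped like the cup3 but blue or green is not meant.

How it is judged:
By the outcome, as a careful person would: the job done as asked, in the order asked, and still so for the second after the job is handed in, with the robot touching nothing.
It also fails if it takes over 45 s, if anything falls off the work surface, if the arm or the gripper's body presses on something with over 40 N, if the wrist force passes 120 N, or if a joint passes its speed limit or range.

## Working session

There is one attempt and no reset: what is moved stays moved. The work goes in short steps, Python scripts to look and compute and a shell command to move; the robot and the scene stay as the last step left them, time stands still between calls to the robot, and variables do not carry over. Pictures are saved under pics/ and viewed, at most 10 in all, crops included, and the job is handed in when it is done.

```bash
mkdir -p pics
cat > h.py <<'E'
import numpy as np, cv2
from station import arm
def cam(n):
    m=arm.camera_model(n); K=np.array([[m['fx'],0,m['cx']],[0,m['fy'],m['cy']],[0,0,1.]])
    return K,np.array(m['distortion'],float),np.array(m['R'],float),np.array(m['t'],float)
def ray(n,uv):
    K,d,R,t=cam(n); p=cv2.undistortPoints(np.array(uv,float).reshape(-1,1,2),K,d).reshape(-1,2)
    v=np.c_[p,np.ones(len(p))]@R; return -R.T@t, v
def onplane(n,uv,z):
    c,v=ray(n,uv); return c+v*((z-c[2])/v[:,2])[:,None]
def tri(u1,u2,n1='scene',n2='top'):
    c1,v1=ray(n1,u1); c2,v2=ray(n2,u2); out=[]
    for a,b in zip(v1,v2):
        a=a/np.linalg.norm(a); b=b/np.linalg.norm(b)
        s=np.linalg.lstsq(np.c_[a,-b],c2-c1,rcond=None)[0]
        p,q=c1+a*s[0],c2+b*s[1]; out.append([*((p+q)/2),np.linalg.norm(p-q)])
    return np.array(out)
def depthpt(n,uv,D):
    K,d,R,t=cam(n); p=cv2.undistortPoints(np.array(uv,float).reshape(-1,1,2),K,d).reshape(-1,2)
    z=np.array([np.median(D[int(v)-1:int(v)+2,int(u)-1:int(u)+2]) for u,v in uv])
    return (np.c_[p,np.ones(len(p))]*z[:,None]-t)@R
def proj(n,X):
    K,d,R,t=cam(n); return cv2.projectPoints(np.array(X,float),cv2.Rodrigues(R)[0],t,K,d)[0].reshape(-1,2)
E
python3 - <<'E'
from h import *
for n in('scene','top'):
    im,D=arm.get_image(n); cv2.imwrite(f'pics/{n}0.png',im); np.save(f'{n}0.npy',D)
    K,d,R,t=cam(n); print(n,K[0,0],d,-R.T@t,R[2])
print(arm.read_state())
E
```

```text
scene 492.7378593702374 [0.02153049 0.         0.         0.         0.        ] [ 62.10971213 223.21702002 830.38306359] [ 0.44214285 -0.48448275 -0.75484182]
top 464.9466076064138 [0.01477531 0.         0.         0.         0.        ] [ 403.17001711 -280.51963555  932.43111953] [ 0.11478571  0.02925293 -0.99295947]
{'time_s': 0.1, 'q': array([ 1.10749237e+00,  5.28349651e-01,  1.43373447e+00, -7.91114808e-06,
        1.18138201e+00, -1.78524746e-01]), 'dq': array([ 2.96438402e-03, -1.72328716e-03, -3.23113170e-03,  9.55767718e-05,
       -1.42079987e-03,  7.91738766e-04]), 'joint_efforts': array([-7.86971868e-04, -4.40989172e+01, -1.77149606e+01,  6.34776265e-02,
        5.34224231e-02, -3.79125015e-05]), 'position': array([175.31378405, 599.29867932, 246.69652873]), 'orientation': array([-3.13974765e+00, -3.25491523e-04,  2.85681615e+00]), 'wrist_force': array([ 0.28579292,  0.03302407, -0.22857204]), 'wrist_torque': array([ 0.02007228,  0.02741852, -0.01528264]), 'grip_force': 0.0, 'gripper_width': 86.72514902870543}
```

View pics/scene0.png

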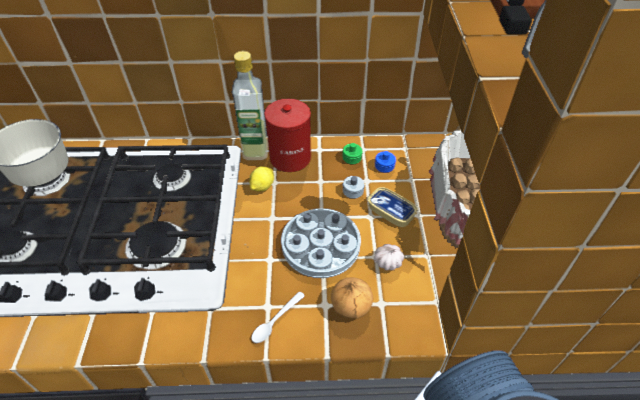

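View pics/top0.png

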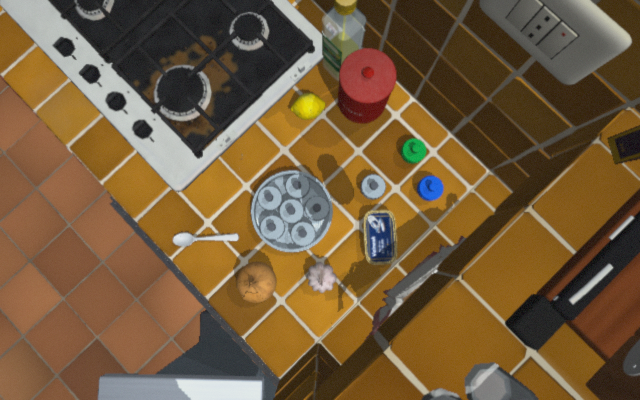

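The scene view shows the tin at (320,242) and cup7 at (353,187). The decoys are at (352,153), green, and (385,161), blue. In the top view the tin is at (291,210) and cup7 at (373,186). Next I'll enlarge both views.

Run:
```python
from h import *
a=cv2.imread('pics/scene0.png')[165:285,270:400]; b=cv2.imread('pics/top0.png')[160:260,240:400]
a=cv2.resize(a,None,fx=3,fy=3,interpolation=cv2.INTER_CUBIC)
b=cv2.resize(b,None,fx=5,fy=5,interpolation=cv2.INTER_CUBIC)
a=cv2.resize(cv2.imread('pics/scene0.png')[165:285,270:400],None,fx=5,fy=5,interpolation=cv2.INTER_CUBIC)
for im,s,ox,oy in((a,5,270,165),(b,5,240,160)):
    for k in range(0,im.shape[1],50): cv2.putText(im,str(ox+k//s),(k,10),0,.35,(0,255,255),1); cv2.line(im,(k,12),(k,18),(0,255,255),1)
    for k in range(50,im.shape[0],50): cv2.putText(im,str(oy+k//s),(0,k+4),0,.35,(0,255,255),1)
cv2.imwrite('pics/sc1.png',a); cv2.imwrite('pics/tp1.png',b)
```

```text
(no output)
```

View pics/sc1.png

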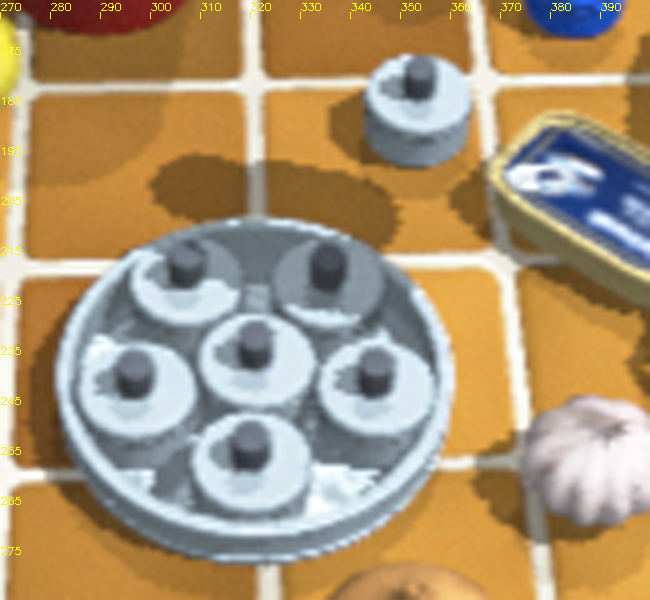

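View pics/tp1.png

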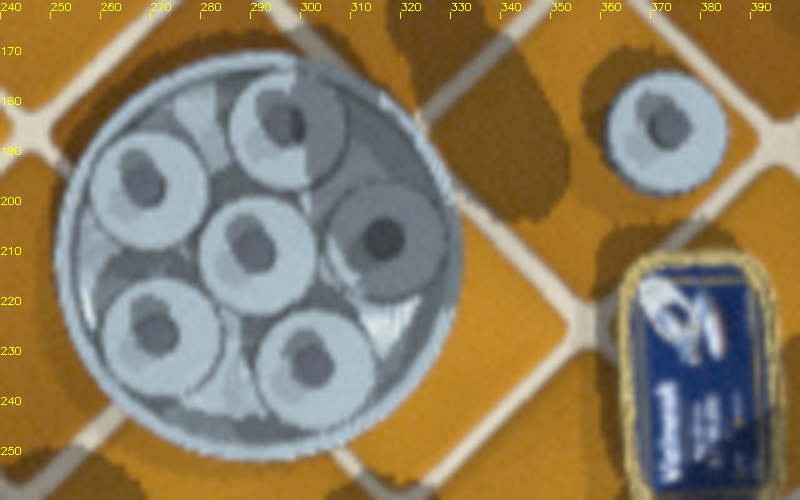

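In the scene crop the knob tops are at A(307.6,215), B(335.8,215.6), C(296.6,237), D(320.8,231.2), E(345.4,236.4), F(320.2,251) and cup7(354.2,178.2). The widest gap looks to be on the E–F / E–B side. Next I'll triangulate these.

Run:
```python
from h import *
np.set_printoptions(precision=1,suppress=True)
S=[(307.6,215),(335.8,215.6),(296.6,237),(320.8,231.2),(345.4,236.4),(320.2,251),(354.2,178.2)]
T=np.array([(292,125),(384,239),(149,183),(256,249),(312,362),(156,332),(670,125)])/5+[240,160]
L=np.array([(289,130),(386,246),(149,190),(257,256),(316,370),(163,339),(668,133)])/5+[240,160]
print(tri(S,T))
P=onplane('top',L,31);P[-1]=onplane('top',L[-1:],28)[0]; print('lids',P)
Pk=onplane('scene',S,47);Pk[-1]=onplane('scene',S[-1:],44)[0];print('scene knobs',Pk)
c=onplane('top',[(291.8,211.2)],24)[0];print('tin',c)
# lid circle by scene: rim
cs=onplane('scene',[((57+455)/10+270,(218+540)/10+165)],24)[0];print('tin scene approx',cs)
r=P[:6]-c;print(np.c_[np.hypot(r[:,0],r[:,1]),np.degrees(np.arctan2(r[:,1],r[:,0]))])
D=np.load('top0.npy');print('depth lids',depthpt('top',L+[2,2],D)[:,2])
O={'onion':(256,283),'garlic':(321,277),'sard':(380,237),'lemon':(308,106),'blue':(430,187),'green':(413,151),'canister':(368,73)}
print({k:depthpt('top',[v],D)[0] for k,v in O.items()})
```

```text
[[ 525.2 -226.5   48.9    1.5]
 [ 481.  -262.9   51.9    0.2]
 [ 502.2 -171.8   47.6    1.5]
 [ 476.8 -214.    49.5    0.4]
 [ 433.1 -237.    50.2    2. ]
 [ 444.1 -177.1   51.1    0.6]
 [ 526.3 -372.    47.5    1.1]]
lids [[ 525.1 -224.7   31. ]
 [ 480.1 -263.4   31. ]
 [ 500.7 -170.3   31. ]
 [ 475.4 -213.2   31. ]
 [ 431.5 -237.    31. ]
 [ 442.6 -177.4   31. ]
 [ 526.2 -372.9   28. ]]
scene knobs [[ 527.  -227.2   47. ]
 [ 483.7 -265.9   47. ]
 [ 503.2 -171.8   47. ]
 [ 478.3 -215.3   47. ]
 [ 433.8 -239.4   47. ]
 [ 445.9 -179.3   47. ]
 [ 527.8 -374.9   44. ]]
tin [ 476.  -213.5   24. ]
tin scene approx [ 473.  -210.9   24. ]
[[  50.4  -12.9]
 [  50.1  -85.4]
 [  49.7   60.2]
 [   0.6  155.3]
 [  50.3 -152.1]
 [  49.2  132.8]]
depth lids [37.9 30.3 36.2 41.5 33.8 42.7 41.3]
{'onion': array([ 339.7, -154.4,   72.5]), 'garlic': array([ 351.2, -272.8,   48.1]), 'sard': array([ 428.4, -386.1,   22.2]), 'lemon': array([ 680.5, -242.6,   50.2]), 'blue': array([ 524.8, -479. ,   43.1]), 'green': array([ 595. , -447.5,   41.3]), 'canister': array([ 707. , -349.9,  155. ])}
```

The cups and tin agree: ring radius is about 50, and the ring angles are A -13, B -85, C 60, E -152, F 133 degrees. I'll open the gap between E and F at 167 degrees, leaving A where it is. The tool will be at yaw 90°, so tool (x,y,z) = world (Y,X,-Z).

```bash
python3 -m creep '[[[-0.3712,-0.2558,0],[0,0,73.7],0.034],[[-0.3712,-0.2558,0],[0,0,73.7],0.034],[[-0.3712,-0.2558,0],[0,0,73.7],0.034],[[-0.3712,-0.2558,0],[0,0,73.7],0.034],[[-0.3712,-0.2558,0],[0,0,73.7],0.034],[[-0.3712,-0.2558,0],[0,0,73.7],0.034],[[-0.3712,-0.2558,0],[0,0,73.7],0.034],[[-0.3712,-0.2558,0],[0,0,73.7],0.034],[[-0.3712,-0.2558,0],[0,0,73.7],0.034],[[-0.3712,-0.2558,0],[0,0,73.7],0.034],[[-0.3712,-0.2558,0],[0,0,73.7],0.034],[[-0.3712,-0.2558,0],[0,0,73.7],0.034],[[-0.3712,-0.2558,0],[0,0,73.7],0.034]]' 15
```

```text
time_s: 1.18
position: [461.0, 248.4, 247.2]
orientation: [-3.141, -0.0, 1.567]
wrist_force: [-0.5, 0.1, -0.4]
gripper_width: 34.0
grip_force: 0.0
```

```bash
python3 -m creep '[[[-0.513,0.021,0.1],[0,0,0],0.034],[[-0.513,0.021,0.1],[0,0,0],0.034],[[-0.513,0.021,0.1],[0,0,0],0.034],[[-0.513,0.021,0.1],[0,0,0],0.034],[[-0.513,0.021,0.1],[0,0,0],0.034],[[-0.513,0.021,0.1],[0,0,0],0.034],[[-0.513,0.021,0.1],[0,0,0],0.034],[[-0.513,0.021,0.1],[0,0,0],0.034],[[-0.513,0.021,0.1],[0,0,0],0.034],[[-0.513,0.021,0.1],[0,0,0],0.034],[[-0.513,0.021,0.1],[0,0,0],0.034],[[-0.513,0.021,0.1],[0,0,0],0.034],[[-0.513,0.021,0.1],[0,0,0],0.034],[[-0.513,0.021,0.1],[0,0,0],0.034],[[-0.513,0.021,0.1],[0,0,0],0.034],[[-0.513,0.021,0.1],[0,0,0],0.034]]'; python3 -c "
from station import arm
for i in range(4): arm.get_image('top'); print(arm.read_state()['position'],arm.read_state()['orientation'])"
```

```text
time_s: 2.52
position: [480.4, -260.8, 147.3]
orientation: [-3.14, -0.002, 1.572]
wrist_force: [-0.7, -0.4, 1.3]
gripper_width: 33.8
grip_force: 0.0
[ 480.48019852 -260.54136013  147.45829   ] [-3.14027370e+00 -1.65919063e-03  1.57271386e+00]
[ 480.62203313 -260.57594476  147.65051124] [-3.14064523e+00 -1.19047454e-03  1.57306200e+00]
[ 480.76582199 -260.80852312  147.7846214 ] [-3.14102556e+00 -7.49952364e-04  1.57308453e+00]
[ 480.88529528 -261.11171223  147.8550482 ] [-3.14134705e+00 -4.21972310e-04  1.57288246e+00]
```

```bash
python3 -m creep '[[[-0.001,0,0.04],[0,0,0],0.034],[[-0.001,0,0.07],[0,0,0],0.034],[[-0.001,0,0.0865],[0,0,0],0.034],[[-0.001,0,0.0865],[0,0,0],0.034],[[-0.001,0,0.0865],[0,0,0],0.034],[[-0.001,0,0.0865],[0,0,0],0.0],[[-0.001,0,0.0865],[0,0,0],0.0],[[-0.001,0,0.0865],[0,0,0],0.0],[[-0.001,0,0.0865],[0,0,0],0.0],[[-0.001,0,0.0865],[0,0,0],0.0]]' 15
python3 - <<'E'
from h import *
im,D=arm.get_image('scene');im2,_=arm.get_image('top')
a=cv2.resize(im[150:290,250:410],(640,560),interpolation=cv2.INTER_CUBIC)
cv2.imwrite('pics/b1.png',a);cv2.imwrite('pics/b1t.png',im2)
s=arm.read_state();print(s['position'],s['wrist_force'],s['gripper_width'],s['grip_force'])
E
```

```text
time_s: 3.55
position: [481.5, -264.5, 62.3]
orientation: [3.14, 0.002, 1.57]
wrist_force: [0.1, 0.2, 4.9]
gripper_width: 15.1
grip_force: 15.0
[ 481.46146536 -264.48271089   62.28896079] [0.30516067 0.66799667 5.86686824] 14.865743682333429 15.002882927656174
```

View pics/b1.png

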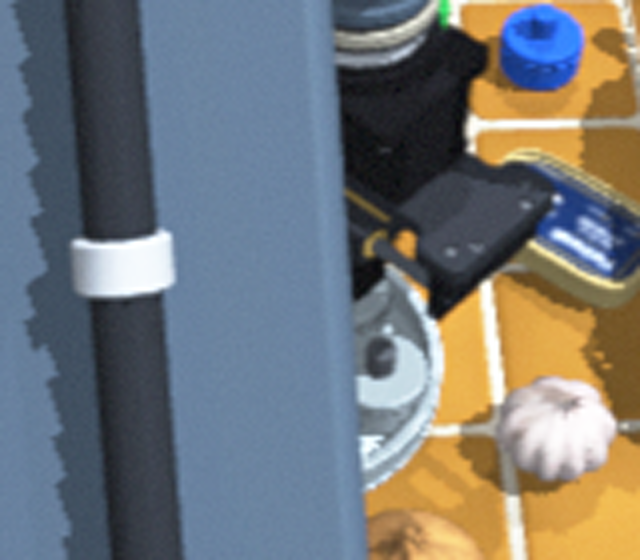

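B is gripped (opening 15 mm, grip 15 N), but the arm hides most of the tin from the scene camera. Now I'll slide B towards A, release it, and move over C.

```bash
python3 -m creep '[[[0,0.003,0],[0,0,0],0],[[0.0005,0.006,0],[0,0,0],0],[[0.001,0.009,0],[0,0,0],0],[[0.002,0.0115,0],[0,0,0],0],[[0.002,0.0115,0],[0,0,0],0],[[0.002,0.0115,0],[0,0,0],0]]' 15; python3 -m creep '[[[0,0,0],[0,0,0],0.034],[[0,0,0],[0,0,0],0.034],[[0,0,0],[0,0,0],0.034],[[0,0,-0.02],[0,0,0],0.034],[[0,0,-0.04],[0,0,0],0.034],[[0.04,0.005,-0.04],[0,0,0],0.034],[[0.08,0.0095,-0.04],[0,0,0],0.034],[[0.0905,0.0095,-0.04],[0,0,0],0.034],[[0.0905,0.0095,-0.04],[0,0,0],0.034],[[0.0905,0.0095,-0.04],[0,0,0],0.034],[[0.0905,0.0095,-0.02],[0,0,0],0.034],[[0.0905,0.0095,0],[0,0,0],0.034],[[0.0905,0.0095,0],[0,0,0],0.034],[[0.0905,0.0095,0],[0,0,0],0],[[0.0905,0.0095,0],[0,0,0],0],[[0.0905,0.0095,0],[0,0,0],0],[[0.0905,0.0095,0],[0,0,0],0]]' 15
```

```text
time_s: 4.15
position: [493.1, -262.6, 62.3]
orientation: [3.14, 0.002, 1.57]
wrist_force: [1.3, 1.3, 5.0]
gripper_width: 15.1
grip_force: 15.0
time_s: 5.57
position: [502.3, -172.2, 62.0]
orientation: [3.14, 0.001, 1.57]
wrist_force: [-0.5, 0.1, -2.0]
gripper_width: 15.2
grip_force: 15.4
```

```bash
python3 -m creep '[[[-0.001,0.003,0],[0,0,0],0],[[-0.003,0.006,0],[0,0,0],0],[[-0.005,0.008,0],[0,0,0],0],[[-0.0065,0.0097,0],[0,0,0],0],[[-0.0065,0.0097,0],[0,0,0],0],[[-0.0065,0.0097,0],[0,0,0],0]]' 15; python3 -m creep '[[[0,0,0],[0,0,0],0.034],[[0,0,0],[0,0,0],0.034],[[0,0,0],[0,0,0],0.034],[[0,0,-0.02],[0,0,0],0.034],[[0,0,-0.04],[0,0,0],0.034],[[0,-0.04,-0.04],[0,0,0],0.034],[[0.0005,-0.068,-0.04],[0,0,0],0.034],[[0.0005,-0.068,-0.04],[0,0,0],0.034],[[0.0005,-0.068,-0.04],[0,0,0],0.034],[[0.0005,-0.068,-0.02],[0,0,0],0.034],[[0.0005,-0.068,0],[0,0,0],0.034],[[0.0005,-0.068,0],[0,0,0],0.034],[[0.0005,-0.068,0],[0,0,0],0],[[0.0005,-0.068,0],[0,0,0],0],[[0.0005,-0.068,0],[0,0,0],0],[[0.0005,-0.068,0],[0,0,0],0]]' 15
```

```text
time_s: 6.07
position: [512.4, -178.7, 61.9]
orientation: [3.14, 0.001, 1.571]
wrist_force: [-1.7, 0.2, 6.2]
gripper_width: 15.3
grip_force: 15.0
time_s: 7.4
position: [444.3, -177.8, 61.8]
orientation: [3.14, 0.001, 1.571]
wrist_force: [-0.8, 0.2, -0.6]
gripper_width: 14.9
grip_force: 15.4
```

```bash
python3 -m creep '[[[0.004,0.004,0],[0,0,0],0],[[0.007,0.009,0],[0,0,0],0],[[0.0085,0.012,0],[0,0,0],0],[[0.01,0.0145,0],[0,0,0],0],[[0.011,0.0175,0],[0,0,0],0],[[0.0118,0.0204,0],[0,0,0],0],[[0.0118,0.0204,0],[0,0,0],0],[[0.0118,0.0204,0],[0,0,0],0]]' 15; python3 -m creep '[[[0,0,0],[0,0,0],0.034],[[0,0,0],[0,0,0],0.034],[[0,0,0],[0,0,0],0.034],[[0,0,-0.02],[0,0,0],0.034],[[0,0,-0.04],[0,0,0],0.034],[[-0.035,-0.015,-0.04],[0,0,0],0.034],[[-0.072,-0.032,-0.04],[0,0,0],0.034],[[-0.072,-0.032,-0.04],[0,0,0],0.034],[[-0.072,-0.032,-0.04],[0,0,0],0.034],[[-0.072,-0.032,-0.02],[0,0,0],0.034],[[-0.072,-0.032,0],[0,0,0],0.034],[[-0.072,-0.032,0],[0,0,0],0.034],[[-0.072,-0.032,0],[0,0,0],0],[[-0.072,-0.032,0],[0,0,0],0],[[-0.072,-0.032,0],[0,0,0],0],[[-0.072,-0.032,0],[0,0,0],0]]' 15
```

```text
time_s: 8.07
position: [465.2, -165.7, 61.8]
orientation: [3.139, 0.001, 1.571]
wrist_force: [0.6, 0.9, 4.7]
gripper_width: 15.2
grip_force: 15.0
time_s: 9.4
position: [432.5, -237.6, 61.9]
orientation: [3.14, 0.001, 1.571]
wrist_force: [0.3, -0.5, -0.6]
gripper_width: 15.1
grip_force: 15.4
```

```bash
python3 -m creep '[[[-0.0035,0.0025,0],[0,0,0],0],[[-0.007,0.0055,0],[0,0,0],0],[[-0.011,0.009,0],[0,0,0],0],[[-0.014,0.012,0],[0,0,0],0],[[-0.014,0.012,0],[0,0,0],0],[[-0.014,0.012,0],[0,0,0],0]]' 15; python3 -m creep '[[[0,0,0],[0,0,0],0.034],[[0,0,0],[0,0,0],0.034],[[0,0,0],[0,0,0],0.034],[[0,0,-0.02],[0,0,0],0.034],[[0,0,-0.05],[0,0,0],0.034],[[-0.035,0.025,-0.05],[0,0,0],0.034],[[-0.121,0.082,-0.05],[0,0,0],0.034],[[-0.121,0.082,-0.05],[0,0,0],0.034],[[-0.121,0.082,-0.05],[0,0,0],0.034],[[-0.121,0.082,-0.05],[0,0,0],0.034],[[-0.121,0.082,-0.05],[0,0,0],0.034]]' 15
python3 - <<'E'
from h import *
im,D=arm.get_image('scene');im2,_=arm.get_image('top')
a=cv2.resize(im[195:285,265:375],None,fx=5,fy=5,interpolation=cv2.INTER_CUBIC)
cv2.imwrite('pics/c1s_full.png',im);cv2.imwrite('pics/c1t_full.png',im2)
b=cv2.resize(im2[160:270,240:400],None,fx=5,fy=5,interpolation=cv2.INTER_CUBIC)
cv2.imwrite('pics/c1.png',b)
E
```

```text
time_s: 9.9
position: [445.5, -253.5, 61.8]
orientation: [3.138, 0.003, 1.57]
wrist_force: [0.7, -1.2, 5.8]
gripper_width: 15.4
grip_force: 15.0
time_s: 10.82
position: [525.6, -373.1, 110.2]
orientation: [-3.141, -0.001, 1.57]
wrist_force: [-0.3, -0.3, -1.2]
gripper_width: 34.4
grip_force: 0.0
```

View pics/c1.png

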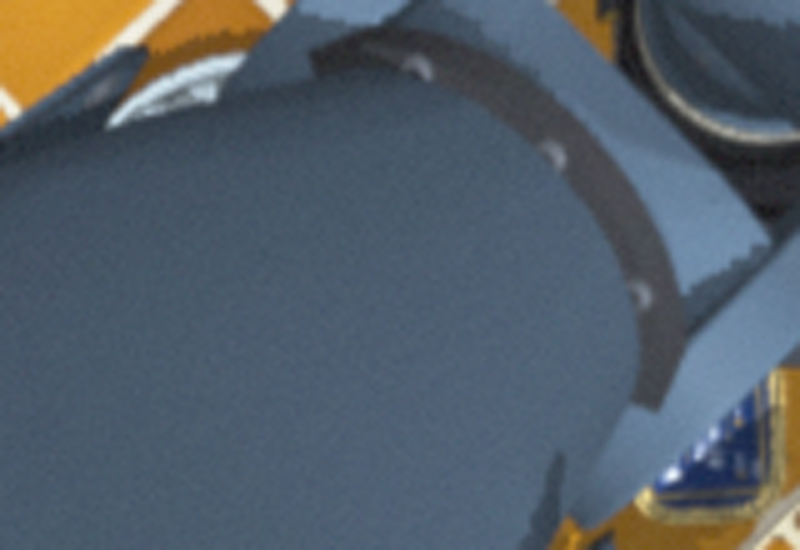

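The arm hides the tin completely in the top view, so I'll use the scene view.

Run:
```python
import cv2
im=cv2.imread('pics/c1s_full.png')[165:285,270:400]
a=cv2.resize(im,None,fx=5,fy=5,interpolation=cv2.INTER_CUBIC)
for k in range(0,650,50): cv2.putText(a,str(270+k//5),(k,10),0,.35,(0,255,255),1)
cv2.imwrite('pics/c2.png',a)
```

```text
(no output)
```

View pics/c2.png

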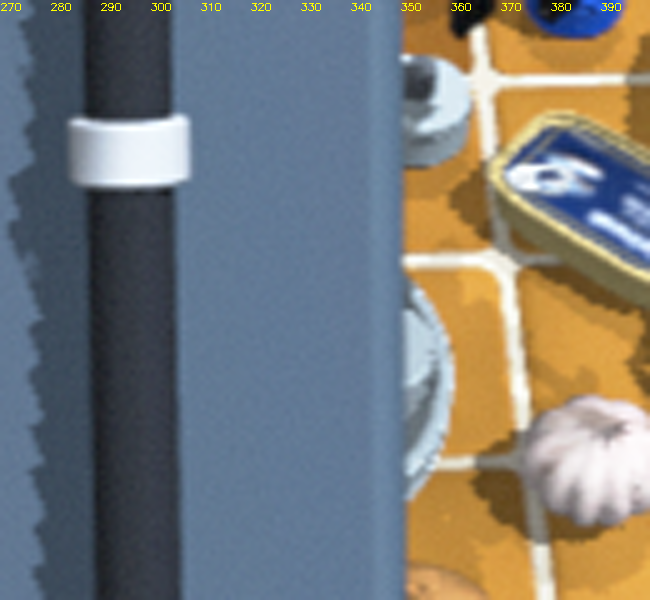

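```bash
python3 -m creep '[[[0,0,0.03],[0,0,0],0.034],[[0,0,0.053],[0,0,0],0.034],[[0,0,0.053],[0,0,0],0.034],[[0,0,0.053],[0,0,0],0.034],[[0,0,0.053],[0,0,0],0],[[0,0,0.053],[0,0,0],0],[[0,0,0.053],[0,0,0],0],[[0,0,0.053],[0,0,0],0],[[0,0,0.053],[0,0,0],0]]' 25;  python3 -m creep '[[[0,0,-0.02],[0,0,0],0],[[0,0,-0.05],[0,0,0],0],[[0,0,-0.09],[0,0,0],0],[[0.02,0,-0.12],[0,0,0],0],[[0.4,-0.03,-0.12],[0,0,0],0],[[0.4,-0.03,-0.12],[0,0,0],0],[[0.4,-0.03,-0.12],[0,0,0],0],[[0.4,-0.03,-0.12],[0,0,0],0],[[0.4,-0.03,-0.12],[0,0,0],0],[[0.4,-0.03,-0.12],[0,0,0],0],[[0.4,-0.03,-0.12],[0,0,0],0],[[0.4,-0.03,-0.12],[0,0,0],0],[[0.4,-0.03,-0.12],[0,0,0],0],[[0.4,-0.03,-0.12],[0,0,0],0],[[0.4,-0.03,-0.12],[0,0,0],0],[[0.4,-0.03,-0.12],[0,0,0],0],[[0.4,-0.03,-0.12],[0,0,0],0],[[0.4,-0.03,-0.12],[0,0,0],0]]' 25
python3 - <<'E'
from h import *
im,D=arm.get_image('scene');im2,_=arm.get_image('top')
cv2.imwrite('pics/d1s_full.png',im);cv2.imwrite('pics/d1t_full.png',im2)
a=cv2.resize(im[205:285,270:370],(400,320),interpolation=cv2.INTER_CUBIC)
b=cv2.resize(im2[160:260,240:340],(400,400),interpolation=cv2.INTER_CUBIC)
o=np.zeros((400,800,3),np.uint8);o[:320,:400]=a;o[:,400:]=b
cv2.imwrite('pics/d1.png',o); print(arm.read_state()['position'],arm.read_state()['gripper_width'])
E
```

```text
time_s: 11.67
position: [526.3, -372.9, 59.2]
orientation: [3.14, 0.001, 1.57]
wrist_force: [-0.3, 0.2, 3.6]
gripper_width: 14.5
grip_force: 25.0
time_s: 13.17
position: [496.5, 25.7, 178.1]
orientation: [3.141, 0.0, 1.568]
wrist_force: [0.8, -0.5, -2.2]
gripper_width: 14.8
grip_force: 25.0
[496.33522289  25.82025405 177.98610091] 14.511946064850372
```

View pics/d1.png

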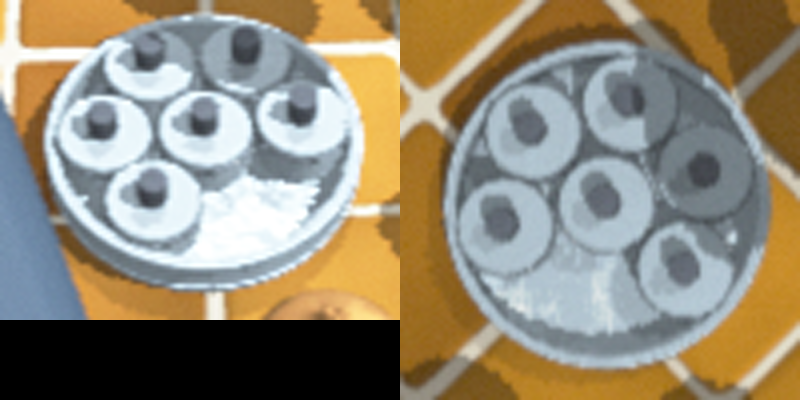

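The view shows six cups packed, with a wide gap on the front side. In the top crop the lid centres are at F(505,240), C(533,131), A(630,104), B(706,171), D(607,205) and E(686,271), and the rim centre is at (607,205).

Run:
```python
from h import *
from scipy.optimize import minimize
np.set_printoptions(precision=1,suppress=True)
L=(np.array([(505,240),(533,131),(630,104),(706,171),(607,205),(686,271)])-[400,0])/4+[240,160]
P=onplane('top',L,31)[:,:2]; c=onplane('top',[((607-400)/4+240,205/4+160)],24)[0,:2]
print('F C A B D E\n',P,c)
S=np.array([(102,111),(150,47),(246,39),(302,95),(204,110),(152,181)])/4+[270,205]
S=S[[0,1,2,3,4,5]]
print('scene knobs (order left,backleft,backright,right,mid,front)\n',onplane('scene',S,47)[:,:2])
r=P-c;print(np.c_[np.hypot(*r.T),np.degrees(np.arctan2(r[:,1],r[:,0]))])
# best place: maximise clearance
f=lambda x:-min(min(np.hypot(*(P-x).T))-48,51-np.hypot(*(x-c)))
a=np.radians(167);o=minimize(f,c+48*np.array([np.cos(a),np.sin(a)]),method='Nelder-Mead');x=o.x;print('spot',x,-o.fun)
print('dists',np.hypot(*(P-x).T))
```

```text
F C A B D E
 [[ 457.6 -164.6]
 [ 511.1 -176.8]
 [ 525.1 -224.1]
 [ 492.6 -261.8]
 [ 475.3 -213.9]
 [ 443.9 -252.9]] [ 475.9 -213.4]
scene knobs (order left,backleft,backright,right,mid,front)
 [[ 512.4 -177.8]
 [ 523.9 -223.7]
 [ 491.7 -261.5]
 [ 446.4 -254. ]
 [ 475.8 -213.2]
 [ 464.3 -164.4]]
[[  52.1  110.6]
 [  50.8   46.1]
 [  50.3  -12.3]
 [  51.3  -70.9]
 [   0.8 -137.3]
 [  50.9 -129. ]]
spot [ 427.2 -203.4] 1.2793091761842206
dists [ 49.3  88.  100.1  87.7  49.3  52.2]
```

F's lid centre was misread; the knob and lid geometry put it at (506,228), or about (464,-164.5), which agrees with the scene view. The cup7 spot is about (427.6,-202.7), with about 1.3 mm radial clearance and over 4 mm sideways.

```bash
python3 -m creep '[[[-0.04,-0.012,0],[0,0,0],0],[[-0.08,-0.024,0.01],[0,0,0],0],[[-0.12,-0.036,0.02],[0,0,0],0],[[-0.16,-0.048,0.03],[0,0,0],0],[[-0.2,-0.06,0.038],[0,0,0],0],[[-0.23,-0.0685,0.038],[0,0,0],0],[[-0.23,-0.0685,0.038],[0,0,0],0],[[-0.23,-0.0685,0.038],[0,0,0],0],[[-0.23,-0.0685,0.038],[0,0,0],0],[[-0.23,-0.0685,0.038],[0,0,0],0],[[-0.23,-0.0685,0.038],[0,0,0],0]]' 25; python3 -m creep '[[[0,0,0],[0,0,0],0],[[0,0,0],[0,0,0],0],[[0,0,0],[0,0,0],0],[[0,0,0],[0,0,0],0]]' 25
```

```text
time_s: 14.18
position: [427.5, -201.4, 140.2]
orientation: [-3.141, -0.0, 1.572]
wrist_force: [-0.3, -0.8, -1.6]
gripper_width: 15.0
grip_force: 25.0
time_s: 14.52
position: [427.6, -202.2, 140.1]
orientation: [3.141, 0.0, 1.572]
wrist_force: [0.3, 0.2, -0.9]
gripper_width: 14.5
grip_force: 25.0
```

```bash
python3 -m creep '[[[0,0,0.025],[0,0,0],0],[[0,0,0.04],[0,0,0],0],[[0,0,0.047],[0,0,0],0],[[0,0,0.053],[0,0,0],0],[[0,0,0.059],[0,0,0],0],[[0,0,0.065],[0,0,0],0],[[0,0,0.065],[0,0,0],0]]' 25; python3 -m creep '[[[0,0,0.004],[0,0,0],0],[[0,0,0.008],[0,0,0],0],[[0,0,0.012],[0,0,0],0],[[0,0,0.014],[0,0,0],0],[[0,0,0.014],[0,0,0],0],[[0,0,0.014],[0,0,0],0]]' 25
```

```text
time_s: 15.1
position: [427.4, -202.7, 74.4]
orientation: [-3.141, -0.0, 1.57]
wrist_force: [0.1, 0.0, -0.7]
gripper_width: 14.8
grip_force: 25.0
time_s: 15.6
position: [427.5, -202.7, 62.0]
orientation: [3.141, 0.001, 1.571]
wrist_force: [-1.6, 1.0, 9.0]
gripper_width: 14.6
grip_force: 25.0
```

The height (62.0) matches resting on the tin floor (59.2 + 3), and force is 9 N. I'll release, go up, retreat and look.

```bash
python3 -m creep '[[[0,0,-0.0005],[0,0,0],0.034],[[0,0,-0.0005],[0,0,0],0.034],[[0,0,-0.0005],[0,0,0],0.034],[[0,0,-0.0005],[0,0,0],0.034],[[0,0,-0.02],[0,0,0],0.034],[[0,0,-0.06],[0,0,0],0.034],[[0,0,-0.1],[0,0,0],0.034],[[0.04,0.012,-0.115],[0,0,0],0.034],[[0.23,0.0685,-0.115],[0,0,0],0.034],[[0.23,0.0685,-0.115],[0,0,0],0.034],[[0.23,0.0685,-0.115],[0,0,0],0.034],[[0.23,0.0685,-0.115],[0,0,0],0.034],[[0.23,0.0685,-0.115],[0,0,0],0.034],[[0.23,0.0685,-0.115],[0,0,0],0.034],[[0.23,0.0685,-0.115],[0,0,0],0.034]]' 25
python3 - <<'E'
from h import *
im,D=arm.get_image('scene');im2,D2=arm.get_image('top')
a=cv2.resize(im[205:285,270:370],(400,320),interpolation=cv2.INTER_CUBIC)
b=cv2.resize(im2[160:260,240:340],(400,400),interpolation=cv2.INTER_CUBIC)
o=np.zeros((400,800,3),np.uint8);o[:320,:400]=a;o[:,400:]=b
cv2.imwrite('pics/e1.png',o)
X=np.array([[464,-164.5],[511.5,-177.5],[524.8,-224],[492.5,-261.7],[475.6,-213.6],[444.5,-253],[427.6,-202.7]])
uv=proj('top',np.c_[X+[7,-14],np.full(7,31.)]);print(depthpt('top',uv,D2)[:,2])
E
```

```text
time_s: 16.85
position: [495.9, 29.1, 175.8]
orientation: [-3.141, 0.0, 1.575]
wrist_force: [-0.1, -0.5, -0.2]
gripper_width: 34.2
grip_force: 0.0
[28.7951154  29.59597166 29.58530471 30.15915054 28.47029728 29.97500251
 29.96749322]
```

View pics/e1.png

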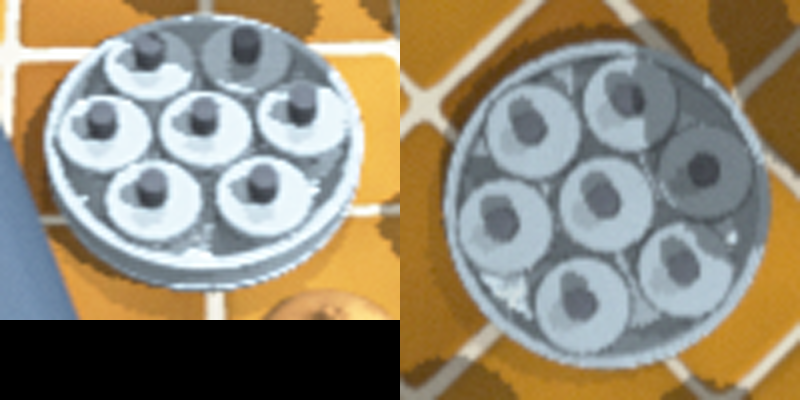

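All seven cups stand in the tin: cup7's knob is at (263,188) in the left crop and (580,302) in the right. All seven lids measure the same height, 28.5 to 30.2 mm, so they stand flat.

```bash
python3 -c "
from station import arm
print(arm.hand_in())"
```

```text
the job is handed in; nothing more can be done
None
```

The job is handed in after about 17 s of the 45 s allowed: the six cups were slid together without lifting any out, cup7 was placed in the gap, and the last pictures show all seven flat in the tin.

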